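# Mount a glaze sample and press its label holder home

## Robot

A 6-joint arm with a two-finger parallel gripper is mounted at the origin on the work surface. World frame = base frame: x ahead of the robot, y to its left, z up, the work surface at z = 0. Lengths are in mm, angles in rad, forces in N, time in s.
With the tool pointing down it reaches from about 400 to 925 mm from the base axis. Payload 12.5 kg.
Tool frame: the origin (TCP) lies midway between the tips of the shut fingers; the grasp point (between the pads) lies 19 mm behind it (env.tcp_to_grasp is the distance from the TCP to the grasp point, in mm); z points along the fingers, y is the line along which they close (so a half turn about z gives the same grasp; the last joint's range is limited). The gripper opens to 95 mm and grips with 3 to 60 N. Pads are 20 mm wide; open, the fingers measure 119 mm over their backs; the gripper's body (75 mm by 180 mm) begins 59 mm behind the grasp point.
Start: joints at [1.133, 0.491, 1.559, -0, 1.092, -0.106], TCP at [203.575, 590.935, 214.661] pointing down, gripper open.
Joint ranges: [-3.1, 3.1], [-0.84, 2.19], [0.05, 2.79], [-1.13, 4.28], [0.06, 2.93], [-2.69, 2.69]. Speed limits (rad/s): [2.22, 2.22, 2.79, 3.14, 3.14, 3.14].

## Interface

Orientations are given as [roll, pitch, yaw] about the fixed x, y, z axes, in that order (R = Rz(yaw) Ry(pitch) Rx(roll)).
In Python, from cell import env gives the robot as it stands. The module is installed in compiled form; this text tells all that it offers.
- The arm moves only by the tool step_arm, never from a script. Its argument "plan" is a list that holds one entry, the list of rows, each a list of 5 numbers: the shift along the tool's x, y, z in mm, then the turn about the tool's z in degrees, then the opening, from -1 (shut) to 1 (fully open). A call has 1 to 8 rows; each row is the pose to reach, as a shift and turn from the pose commanded when the call began, along the tool's axes at that moment; what a row does not reach only later rows make up. A row lasts 1/12 s, in which the tool goes at most 41.7 mm and 7.16 degrees, less where a joint would pass 70% of its speed; a pose out of reach is approached as far as the arm can. A call with a gripper value outside its range is refused whole. The fingers move at their own pace and stop on an object; the grip force is fixed at half the most. Time passes only in rows, so rows that repeat a pose let the fingers close. It gives the time, the measured TCP pose, the force, the opening and the grip force at its end, in the units of the state.
- env.state(): the state, without advancing time (a new reading comes with each control period).
- env.read_camera(name): name is "scene" or "side" or "wrist"; returns the picture (420x560x3 uint8, blue, green, red); there is no depth.
- env.get_calibration(name): a dict with "K" (3x3 intrinsics, pixels), "extrinsics" (4x4, takes a point from world to camera coordinates). Camera axes: x right, y up, looking along -z (the intrinsics and any distortion apply to the point x, -y, -z); pixel columns grow to the right and rows downward; lengths in mm; the calibration is good to about 2 mm. A picture is of the moment at which its call begins: read the wrist's pose just before it. get_calibration takes no time and is no camera call; for the wrist camera it gives the pose at the moment of the call.
- env.job_done(): hands the job in; it is judged then, once.
The state is a dict: "t": time; "joints": joint angles; "qvel": joint speeds; "tau": joint torques, N m; "eef_pos": TCP position; "tcp_rot": TCP orientation; "ft_force": force on the tool from outside, world axes, zero at the start; "moment": the same for the moment, N m; "opening": opening from 0.0 (shut) to 1.0 (fully open); "grip_force": force on a finger pad.
Only numpy, scipy, OpenCV 4.12 (cv2) and the standard library are available. Lean on these libraries where they do the work, as an engineer would, in place of code of your own. Each camera call takes 0.05 s, during which the arm holds its last target. There are 200 camera calls.

## Task

Set the green glaze test tile upright on the white plate of the display stand, centred between the two red stops and square with the stand, and let it go. Then take the yellow label holder out of its dark block and push it straight down behind the metal lip at the stand's front edge, in front of the green tile with its card facing the robot side, until its flange is fully home on the lip; do not ram it. A spring strip pushes it back up, so finish while still gripping the holder and pressing it home, the tile still in its place; leave everything else alone.

Things in the scene. Friction and masses are not known exactly. Their poses are not given: they have to be found in the camera images.
- stand: Fixed wooden stand, 170 (x) x 280 (y) x 60 mm high, flat top. Origin under its centre; -x is its front (robot side), z up; yaw within 0.25 rad. An aluminium lip 5 mm thick, level with the top, runs along the front with a slot behind it. The centre bay is empty; outer bays at y = +-90 mm each hold another tile and a fixed grey label (50 wide, 50 mm above the top).
- stage (a point): Centre of the white plate, 60 (x) x 56 (y) mm, flush with the stand's top (60 mm up); axes as the stand's. Red stops, 8 mm wide (y), 44 long (x), 10 high, are centred at y = +-32 mm: 56 mm clear between them, 5 mm each side of a centred tile. It lies 83.5 mm behind the slot.
- slot (a point): Middle of the slot's mouth, level with the stand's and lip's top (60 mm up), axes as the stand's. The slot is 10 mm wide (x), 40 mm deep, as long as the stand (y). The orange spring strip, 56 mm long (y) and centred here, has its top 15 mm below the mouth.
- spring_strip (a joint): How far the orange spring strip in the slot is pressed down, m: 0 at rest, about 0.007 when the label holder is home, stop at 0.012. It pushes up with about 3.6 N at first touch and 10 N at 7 mm.
- tile: Green glaze test tile, an upside-down T of fired clay: foot 44 (x) x 46 (y) x 8 mm high, upright green blade 10 mm thick (x), 46 mm wide (y), from 8 to 48 mm high. About 90 g. Origin: centre of its underside, z up. It stands on the table, on the left or right of the stand; grip the blade across its thickness, from above.
- holder: Yellow label holder, 35 g, 72 mm tall, upright, z up. Origin: middle of its tongue's lower end. Tongue 6 mm thick (x), 48 wide (y), 22 long, last 5 mm thinned to 3.5; flange 18 thick, 50 wide, z 22 to 28 mm; plate 10 thick, 50 wide, z 28 to 72, paper card on its -x face. Pinch the plate's thickness from above. Home: flange on the lip, origin 22 mm below the slot's mouth.
- card (a point): Centre of the paper card on the holder's -x face, 50 mm above the holder's origin and 5 mm in front of it.
- block: Fixed dark wooden block, 60 (x) x 70 (y) x 40 mm high, with an 8 mm groove along its y, 28 mm deep, in which the tongue of the holder stands, flange on the block's top. On the left or right of the stand. Origin: centre of its underside.
- tile_blue: Bystander: blue test tile of the same shape in the stand's outer bay at +y, origin at its underside.
- tile_amber: Bystander: brown test tile of the same shape in the stand's outer bay at -y, origin at its underside.
- jar_a: Bystander: glass jar of wooden tools, 76 mm across, 180 mm tall with the tools, at the back; origin under its centre.
- figure: Bystander: fired clay figure, 80 mm across, 130 mm tall, at the back; origin under its centre.
Things that resemble listed ones, but are neither listed nor needed, are in the scene too. Of the things shaped like the holder, the yellow one is meant.

How it is judged (in metres and radians):
On the way, in this order (a step that is already met when the one before it is completed fails the run):
1. the green tile stands released on the white plate, centred between the red stops (x of tile in the frame of stage between -0.008 and 0.008 m and y of tile in the frame of stage between -0.004 and 0.004 m and z of tile in the frame of stage between -0.003 and 0.003 m and angle between tile's own z axis and vertical below 0.08 rad and angle between the x axis of tile and the x axis of stand, either way round below 0.2 rad and linear speed of tile below 0.02 m/s and contact force between the fingers and tile below 0.3 N), for 0.2 s.
2. the holder's tongue has entered the slot behind the lip in front of the tile (x of holder in the frame of slot between -0.005 and 0.005 m and y of holder in the frame of slot between -0.01 and 0.01 m and z of holder in the frame of slot below -0.006 m), for 0.1 s.
At the end, for the whole second after the job is handed in: Green tile free on the plate: within 8 mm front to back, 4 mm sideways, 0.2 rad of square. Gripped holder upright (0.12 rad), square (0.2 rad), within 10 mm of mid-bay, card to robot side, flange within 2.5 mm of the lip, strip pressed over 4.5 mm, pressing with over 4 N (x of tile in the frame of stage between -0.008 and 0.008 m and y of tile in the frame of stage between -0.004 and 0.004 m and z of tile in the frame of stage between -0.003 and 0.003 m and angle between tile's own z axis and vertical below 0.08 rad and angle between the x axis of each of tile, holder and the x axis of stand, either way round below 0.2 rad and contact force between each of the arm, the fingers and tile below 0.3 N and x of holder in the frame of slot between -0.005 and 0.005 m and y of holder in the frame of slot between -0.01 and 0.01 m and z of holder in the frame of slot between -0.024 and -0.0195 m and value of joint spring_strip above 0.0045 m and angle between holder's own z axis and vertical below 0.12 rad and x of card in the frame of slot below 0 m and contact force between the fingers and holder above 2 N and contact force between holder and stand above 4 N and linear speed of holder below 0.02 m/s); the arm keeps its last pose, push and grip.
It fails at once if the holder is rammed into the stand with more than 45 N (contact force between holder and stand above 45 N).
It fails at once if a neighbouring tile is shifted by more than 15 mm or tipped (distance of any of tile_blue, tile_amber from where it was at the start of the episode above 0.015 m or angle between any of tile_blue, tile_amber's own z axis and vertical above 0.35 rad).
It fails at once if the tool jar or the clay figure is shifted by more than 25 mm or tipped (distance of any of jar_a, figure from where it was at the start of the episode above 0.025 m or angle between any of jar_a, figure's own z axis and vertical above 0.35 rad).
It also fails if it takes over 67 s, if anything falls off the work surface, if the arm or the gripper's body presses on something with over 40 N, if the wrist force passes 120 N, or if a joint passes its speed limit or range.

## Working session

There is one attempt and no reset: what is moved stays moved. The work goes in short steps, Python scripts to look and compute and a tool call to move; the robot and the scene stay as the last step left them, time stands still between calls to the robot, and variables do not carry over. Pictures are saved under pics/ and viewed, at most 10 in all, crops included, and the job is handed in when it is done.

Besides the shell and the picture viewer there is one more tool, called after "Request:" in YAML: its name, and indented under it one key for each argument. step_arm: Moves the arm, as the interface text tells. Its arguments: {"type":"object","properties":{"plan":{"type":"array"}},"required":["plan"]}

```bash
mkdir -p pics
python3 - <<'E'
from cell import env
import cv2,numpy as np
a=env.read_camera("scene");b=env.read_camera("side")
cv2.imwrite("pics/scene0.png",cv2.resize(a,(784,588),interpolation=cv2.INTER_CUBIC));cv2.imwrite("pics/side0.png",cv2.resize(b,(784,588),interpolation=cv2.INTER_CUBIC))
np.set_printoptions(precision=3,suppress=True)
for n in("scene","side","wrist"):
    c=env.get_calibration(n);print(n,{k:(np.array(v) if not isinstance(v,str) else v) for k,v in c.items()})
print(env.state(),env.tcp_to_grasp)
E
```

```text
scene {'K': array([[520.677,   0.   , 283.925],
       [  0.   , 520.677, 204.877],
       [  0.   ,   0.   ,   1.   ]]), 'extrinsics': array([[   -0.77 ,     0.638,     0.011,   476.313],
       [   -0.49 ,    -0.602,     0.631,   254.953],
       [    0.409,     0.48 ,     0.776, -1693.138],
       [    0.   ,     0.   ,     0.   ,     1.   ]])}
side {'K': array([[439.858,   0.   , 287.8  ],
       [  0.   , 439.858, 209.668],
       [  0.   ,   0.   ,   1.   ]]), 'extrinsics': array([[   0.75 ,   -0.661,   -0.017, -458.634],
       [   0.36 ,    0.387,    0.849, -283.304],
       [  -0.555,   -0.642,    0.529, -684.333],
       [   0.   ,    0.   ,    0.   ,    1.   ]])}
wrist {'K': array([[302.609,   0.   , 280.859],
       [  0.   , 302.609, 209.822],
       [  0.   ,   0.   ,   1.   ]]), 'extrinsics': array([[   0.326,    0.945,   -0.002, -623.351],
       [  -0.906,    0.312,   -0.285,   33.185],
       [  -0.269,    0.095,    0.958, -392.342],
       [   0.   ,    0.   ,    0.   ,    1.   ]])}
{'t': 0.1, 'joints': array([ 1.133,  0.491,  1.559,  0.   ,  1.092, -0.106]), 'qvel': array([ 0.002, -0.001, -0.003,  0.002, -0.001, -0.   ]), 'tau': array([  0.002, -61.362, -25.86 ,   0.069,   0.047,  -0.   ]), 'eef_pos': array([203.486, 590.74 , 214.145]), 'tcp_rot': array([-3.141, -0.   ,  2.81 ]), 'ft_force': array([-0.461, -0.458,  0.057]), 'moment': array([ 0.   , -0.012, -0.048]), 'grip_force': 0.0, 'opening': 1.00130960825118} 18.8
```

View pics/scene0.png

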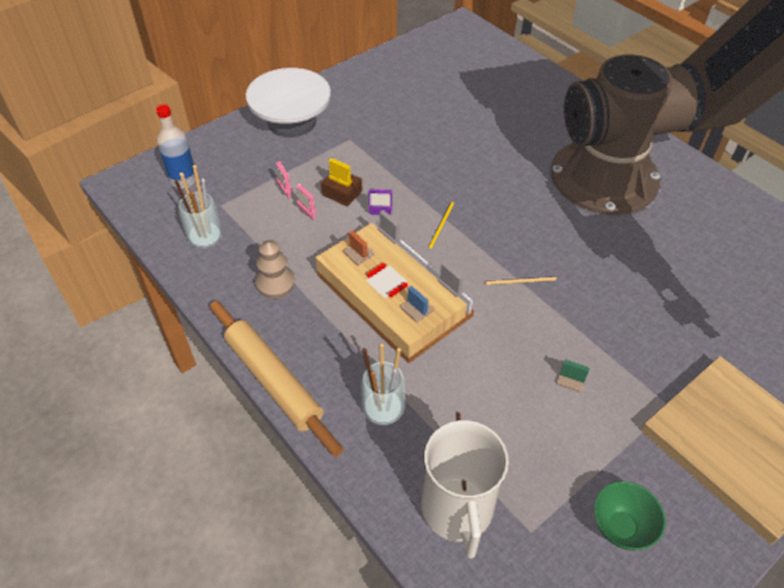

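View pics/side0.png

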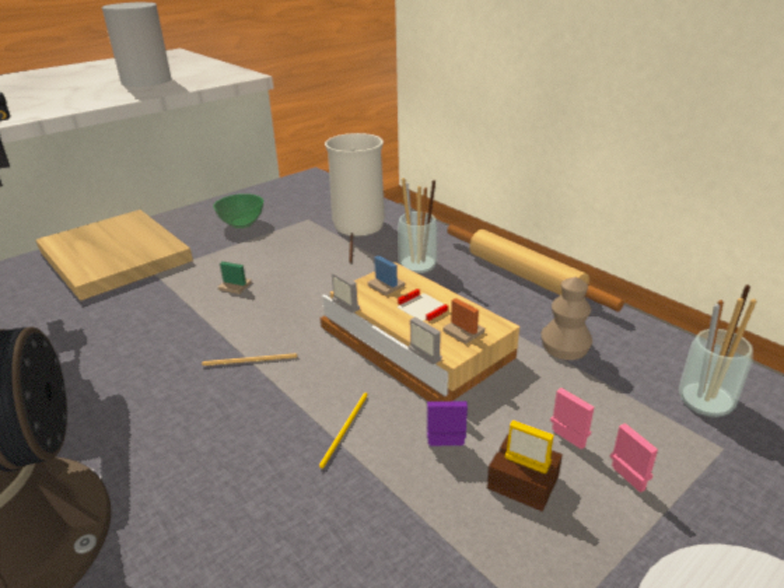

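The scene view shows the green tile at about (573,370), the stand's plate at (387,281), and the yellow holder at (340,172). In the side view these are at (233,270), (424,305) and (530,447).

```bash
cat > h.py <<'E'
from cell import env
import numpy as np,cv2
np.set_printoptions(precision=2,suppress=True)
def P(n):
    c=env.get_calibration(n);E=np.diag([1,-1,-1,1.])@np.array(c["extrinsics"]);return np.array(c["K"])@E[:3]
def tri(a,b,s=1.4):
    X=cv2.triangulatePoints(P("scene"),P("side"),np.array(a,float).reshape(2,1)/s,np.array(b,float).reshape(2,1)/s).ravel();return X[:3]/X[3]
def onz(M,uv,z):  # pixel -> world point at height z
    H=M[:,[0,1,3]].copy();H[:,2]+=M[:,2]*z
    p=np.linalg.solve(H,[uv[0],uv[1],1]);return p[:2]/p[2]
def proj(M,X):
    p=M@np.append(X,1);return p[:2]/p[2]
E
python3 - <<'E'
from h import *
for n,a,b in [("plate",(387,281),(424,305)),("stopR",(376,270),(437,312)),("stopL",(397,290),(409,296)),("blue",(417,294),(386,265)),("brown",(358,237),(464,310)),
("tileA",(562,361),(245,266)),("tileB",(588,366),(221,262)),("tile",(574,367),(233,269)),
("holdA",(330,160),(552,432)),("holdB",(351,168),(511,424)),("labelL",(450,275),(344,291)),("labelR",(388,227),(425,337))]: print(n,tri(a,b))
E
```

```text
plate [621.7  -34.05  63.87]
stopR [621.24 -66.51  66.63]
stopL [621.21  -2.16  66.34]
blue [618.28  50.73 103.13]
brown [ 614.69 -129.5   103.76]
tileA [488.61 300.91  49.36]
tileB [461.86 338.89  52.36]
tile [474.64 320.69  40.02]
holdA [ 517.17 -357.52   93.12]
holdB [ 495.42 -313.97   88.35]
labelL [532.09  48.61  90.52]
labelR [ 542.88 -124.5    88.64]
```

```bash
cat >> h.py <<'E'
def to(x,y,z,yawdeg,s=None,cmd=None):
    """row (shift mm, turn deg) from pose cmd=(x,y,z,yawdeg) or the measured pose"""
    if cmd is None:
        s=env.state();cmd=[*s["eef_pos"],np.degrees(s["tcp_rot"][2])]
    c,n=np.cos(np.radians(cmd[3])),np.sin(np.radians(cmd[3]))
    R=np.array([[c,n,0],[n,-c,0],[0,0,-1.]]).T
    d=R.T@(np.array([x,y,z])-cmd[:3]);print("row",d,-(yawdeg-cmd[3]))
E
python3 -c "
from h import *
to(474.6,320.7,214.7,125)"
```

```text
row [-344.29 -166.99   -0.55] 35.98803826842595
```

Request:
step_arm:
  plan:
    - [[-344,-167,0,36,1],[-344,-167,0,36,1],[-344,-167,0,36,1],[-344,-167,0,36,1],[-344,-167,0,36,1],[-344,-167,0,36,1],[-344,-167,0,36,1],[-344,-167,0,36,1]]

```text
t: 0.77
eef_pos: [440.7, 353.9, 214.5]
tcp_rot: [-3.141, -0.0, 2.181]
ft_force: [0.7, 1.4, 0.3]
opening: 1.002
grip_force: 0.0
```

```bash
python3 -c "
from h import *
to(474.6,320.7,214.7,125);cv2.imwrite('pics/w1.png',env.read_camera('wrist'));s=env.state();print(s['t'],s['eef_pos'],s['tcp_rot']);np.save('w1.npy',P('wrist'))"
```

```text
row [-46.64   8.75  -0.18] -0.009388635606157436
0.8167 [445.32 349.75 214.42] [3.14 0.   2.18]
```

View pics/w1.png

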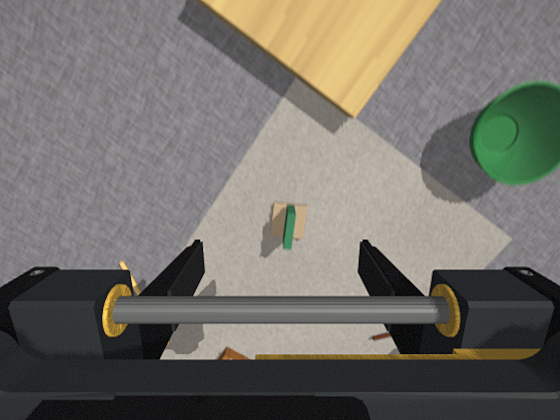

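The wrist view shows the tile blade at (290,227), with its foot around (274–307, 202–240). The arm was still settling, so I'll take it again at rest and segment it.

```bash
cat >> h.py <<'E'
def green(img,roi):
    h=cv2.cvtColor(img,cv2.COLOR_BGR2HSV);m=cv2.inRange(h,(60,100,30),(90,255,255))
    k=np.zeros_like(m);u0,v0,u1,v1=roi;k[v0:v1,u0:u1]=m[v0:v1,u0:u1];return k
E
python3 -c "
from h import *
M=P('wrist');im=env.read_camera('wrist');s=env.state();print(s['t'],s['eef_pos'],s['qvel'])
k=green(im,(200,150,360,300));ys,xs=np.nonzero(k);print(len(xs),xs.min(),xs.max(),ys.min(),ys.max())
r=cv2.minAreaRect(np.stack([xs,ys],1).astype(np.float32));b=cv2.boxPoints(r);print(r,b)
for p in b: print(p,onz(M,p,48))
cv2.imwrite('pics/w2.png',cv2.resize(im[170:270,220:350],(780,600),interpolation=cv2.INTER_CUBIC))
C=-np.linalg.solve(M[:,:3],M[:,3]);print('cam',C)"
```

```text
0.8667 [443.12 351.95 214.35] [ 0.09 -0.01  0.01  0.02  0.    0.08]
361 282 293 199 242
((287.59234619140625, 220.7615509033203), (8.558396339416504, 43.288124084472656), 7.125016689300537) [[280.66 241.71]
 [286.03 198.75]
 [294.52 199.82]
 [289.15 242.77]]
[280.66 241.71] [479.67 299.26]
[286.03 198.75] [454.39 346.46]
[294.52 199.82] [463.13 350.99]
[289.15 242.77] [488.82 303.95]
cam [399.55 415.2  384.41]
```

View pics/w2.png

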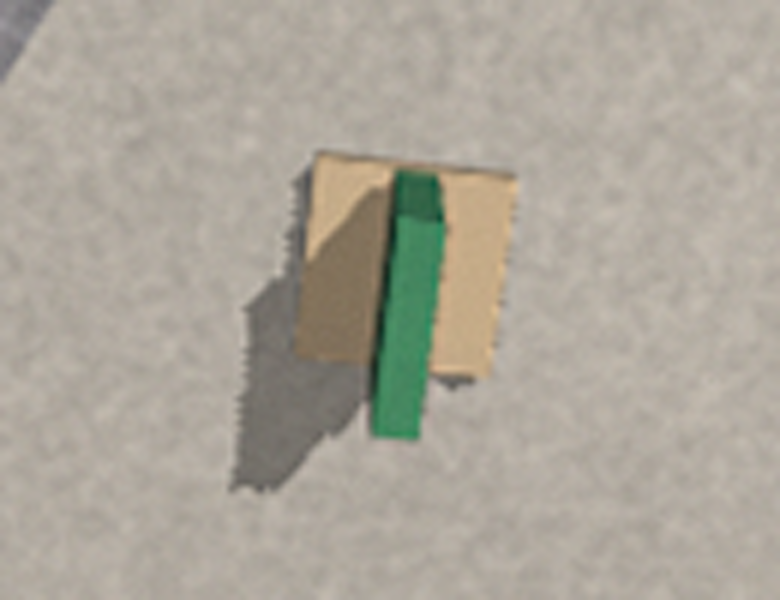

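```bash
python3 -c "
from h import *
s=env.state();print(s['t'],s['eef_pos'],s['qvel'])
M=P('wrist');im=env.read_camera('wrist');s=env.state();print(s['t'],s['eef_pos'],s['qvel'])
M=P('wrist')
im=env.read_camera('wrist');g=green(im,(200,150,360,300))
v=cv2.cvtColor(im,cv2.COLOR_BGR2HSV)[...,2]
ys,xs=np.nonzero((g>0)&(v>110));r=cv2.minAreaRect(np.stack([xs,ys],1).astype(np.float32));b=cv2.boxPoints(r);print(b)
W=np.array([onz(M,p,48) for p in b]);print(W,W.mean(0),[np.linalg.norm(W[i]-W[i-1]) for i in range(4)])
print('edge angles',[np.degrees(np.arctan2(*(W[i]-W[i-1])[::-1])) for i in range(4)])
x,y=W.mean(0);print(s['eef_pos'],env.state()['eef_pos'])
to(x,y,120,125)"
```

```text
0.8667 [443.12 351.95 214.35] [ 0.09 -0.01  0.01  0.02  0.    0.08]
0.9167 [441.35 353.62 214.3 ] [ 0.06 -0.01  0.01  0.01  0.    0.03]
[[282.6  246.2 ]
 [287.08 210.38]
 [294.71 211.34]
 [290.23 247.15]]
[[480.53 299.85]
 [459.11 339.76]
 [467.06 343.87]
 [488.8  304.07]] [473.88 321.89] [np.float64(9.276235245316636), np.float64(45.293213285828244), np.float64(8.9472926313693), np.float64(45.34229768845917)]
edge angles [np.float64(-152.95014014915418), np.float64(118.22828425647617), np.float64(27.31330194318644), np.float64(-61.35708868624754)]
[441.35 353.62 214.3 ] [440.14 354.81 214.32]
row [-46.29   8.87  94.32] -0.1500339330058722
```

Request:
step_arm:
  plan:
    - [[-47,9,100,7,1],[-47,9,100,7,1],[-47,9,100,7,1],[-47,9,130,7,1],[-47,9,160,7,1],[-47,9,180,7,1],[-47,9,180,7,1],[-47,9,180,7,1]]

```text
t: 1.63
eef_pos: [472.9, 323.2, 34.3]
tcp_rot: [-3.14, -0.0, 2.061]
ft_force: [0.1, -0.1, -0.2]
opening: 0.999
grip_force: 0.0
```

```bash
python3 -c "
from h import *
to(473.9,321.9,13,118)
print(env.state()['qvel'])"
```

```text
row [-1.61  0.26 21.27] 0.08461013840543785
[-0.01 -0.04 -0.02 -0.    0.01 -0.  ]
```

Request:
step_arm:
  plan:
    - [[-1.5,0,21,0,1],[-1.5,0,21,0,1],[-1.5,0,21,0,1],[-1.5,0,21,0,-1],[-1.5,0,21,0,-1],[-1.5,0,21,0,-1],[-1.5,0,21,0,-1],[-1.5,0,21,0,-1]]

```text
t: 2.3
eef_pos: [474.8, 321.0, 14.1]
tcp_rot: [3.141, -0.0, 2.059]
ft_force: [0.7, -1.3, -0.4]
opening: 0.707
grip_force: 0.0
```

Request:
step_arm:
  plan:
    - [[0,0,0,0,-1],[0,0,0,0,-1],[0,0,0,0,-1],[0,0,0,0,-1]]

```text
t: 2.63
eef_pos: [474.7, 321.0, 13.6]
tcp_rot: [3.142, -0.0, 2.059]
ft_force: [-0.4, -0.6, -0.0]
opening: 0.428
grip_force: 0.0
```

Request:
step_arm:
  plan:
    - [[0,0,0,0,-1],[0,0,0,0,-1],[0,0,0,0,-1],[0,0,0,0,-1],[0,0,0,0,-1],[0,0,0,0,-1]]

```text
t: 3.13
eef_pos: [474.7, 321.0, 13.6]
tcp_rot: [3.142, -0.0, 2.059]
ft_force: [0.2, 0.2, 0.0]
opening: 0.103
grip_force: 30.0
```

```bash
python3 -c "
from h import *
to(474.7,321,230,118)
to(600,-100,230,91)"
```

```text
row [   0.02    0.02 -216.36] -0.009675190396379207
row [-430.54  -86.92 -216.36] 26.99032480960362
```

Request:
step_arm:
  plan:
    - [[0,0,-20,0,-1],[0,0,-60,0,-1],[0,0,-100,0,-1],[0,0,-140,0,-1],[0,0,-180,0,-1],[0,0,-216,0,-1],[0,0,-216,0,-1]]

```text
t: 3.72
eef_pos: [476.5, 322.0, 236.7]
tcp_rot: [3.131, 0.0, 2.059]
ft_force: [-0.0, -0.2, -1.1]
opening: 0.105
grip_force: 30.0
```

Request:
step_arm:
  plan:
    - [[-430,-87,0,27,-1],[-430,-87,0,27,-1],[-430,-87,0,27,-1],[-430,-87,0,27,-1],[-430,-87,0,27,-1],[-430,-87,0,27,-1],[-430,-87,0,27,-1],[-430,-87,0,27,-1]]

```text
t: 4.38
eef_pos: [569.6, -0.6, 229.1]
tcp_rot: [-3.141, -0.0, 1.588]
ft_force: [0.6, 0.5, -1.2]
opening: 0.105
grip_force: 30.0
```

```bash
python3 -c "
from h import *
to(600,-100,230,91);s=env.state();print(s['eef_pos'],s['tcp_rot'])"
```

```text
row [-99.87  28.67  -0.89] -0.014840351906556748
[569.61  -0.63 229.11] [-3.14 -0.    1.59]
```

Request:
step_arm:
  plan:
    - [[-100,29,0,0,-1],[-100,29,0,0,-1],[-100,29,0,0,-1],[-100,29,0,0,-1],[-100,29,0,0,-1],[-100,29,0,0,-1],[-100,29,0,0,-1],[-100,29,0,0,-1]]

```text
t: 5.05
eef_pos: [600.2, -96.9, 229.7]
tcp_rot: [3.142, -0.0, 1.59]
ft_force: [-0.6, 0.2, -1.1]
opening: 0.101
grip_force: 30.0
```

```bash
python3 -c "
from h import *
M=P('wrist');im=env.read_camera('wrist');s=env.state();print(s['eef_pos'],s['tcp_rot'],s['qvel']);np.save('w3.npy',M);cv2.imwrite('pics/w3raw.png',im)
cv2.imwrite('pics/w3.png',cv2.resize(im[0:330,120:560],(800,600),interpolation=cv2.INTER_CUBIC))"
```

```text
[600.25 -97.   229.75] [ 3.14 -0.    1.59] [-0.  0. -0.  0.  0. -0.]
```

View pics/w3.png

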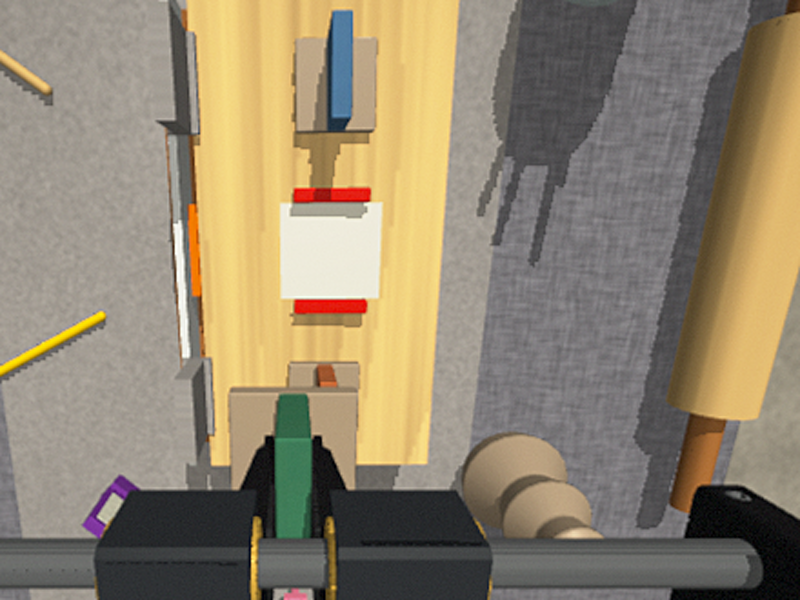

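The view shows the white plate at crop (281–381, 203–299), red stops above and below it, the orange spring strip at (195,250), and the held tile's foot edge at (230–356, 388).

Run:
```python
from h import *
M=np.load('w3.npy');im=cv2.imread('pics/w3raw.png');k=440/800
f=lambda x,y,z:onz(M,(120+x*k,y*k),z)
hsv=cv2.cvtColor(im,cv2.COLOR_BGR2HSV)
red=cv2.inRange(hsv,(0,200,120),(5,255,255))|cv2.inRange(hsv,(174,200,120),(180,255,255))
n,l,st,c=cv2.connectedComponentsWithStats(red)
for i in range(1,n):
    if st[i,4]>100: print('red',st[i],c[i],onz(M,c[i],70))
w=cv2.inRange(hsv,(0,0,195),(180,60,255));w[:, :260]=0;w[:105]=0;w[175:]=0;w[:,345:]=0
ys,xs=np.nonzero(w);r=cv2.minAreaRect(np.stack([xs,ys],1).astype(np.float32));b=cv2.boxPoints(r);print('white box',b)
for q in [(283,203),(381.5,203),(379.5,300),(280,298)]: print('plate',f(*q,60))
for q in [(458,0),(428,465)]: print('edge',f(*q,60))
for q in [(190,205),(200,205),(203,296),(193,296)]: print('spring',f(*q,45))
for q in [(175,135),(186,357),(191,357),(200,140)]: print('lip?',f(*q,60))
for q in [(230,388),(356,388)]: print('foot',f(*q,224.2))
for q in [(275,437),(312,437)]: print('bladetop',f(*q,264.2))
print('blue',f(337,67,108))
```

```text
red [282 103  42   8 293] [302.22 106.95] [620.98  -4.43]
red [282 165  40   8 277] [301.16 168.  ] [622.27 -67.61]
white box [[274. 111.]
 [329. 111.]
 [329. 163.]
 [274. 163.]]
plate [593.44  -9.32]
plate [651.32  -8.26]
plate [653.76 -65.19]
plate [592.34 -65.09]
edge [685.49  95.53]
edge [ 693.58 -175.8 ]
spring [536.09 -11.19]
spring [542.23 -11.07]
spring [542.5  -66.83]
spring [536.07 -66.95]
lip? [531.55  26.34]
lip? [ 533.   -103.66]
lip? [ 536.18 -103.6 ]
lip? [545.69  23.97]
foot [579.32 -72.32]
foot [621.44 -71.54]
bladetop [595.6  -73.18]
bladetop [605.41 -72.99]
blue [618.97  51.21]
```

```bash
python3 -c "
from h import *
to(622,-37,100,91.5)"
```

```text
row [ 59.59  22.86 129.75] -0.4316655391906892
```

Request:
step_arm:
  plan:
    - [[30,12,0,-0.4,-1],[59.5,23,0,-0.4,-1],[59.5,23,30,-0.4,-1],[59.5,23,70,-0.4,-1],[59.5,23,105,-0.4,-1],[59.5,23,130,-0.4,-1],[59.5,23,130,-0.4,-1],[59.5,23,130,-0.4,-1]]

```text
t: 5.77
eef_pos: [622.1, -37.6, 99.4]
tcp_rot: [-3.14, -0.0, 1.596]
ft_force: [0.8, 0.0, -1.0]
opening: 0.102
grip_force: 30.0
```

```bash
python3 -c "
from h import *
M=P('wrist');im=env.read_camera('wrist');M2=P('wrist')
print(abs(M-M2).max());np.save('w4.npy',M);cv2.imwrite('pics/w4raw.png',im)
cv2.imwrite('pics/w4.png',cv2.resize(im[90:300,140:420],(800,600),interpolation=cv2.INTER_CUBIC))
to(622,-37,74,91.5)"
```

```text
426.5938916722953
row [ 0.85 -0.91 26.83] -0.07522165804472536
```

View pics/w4.png

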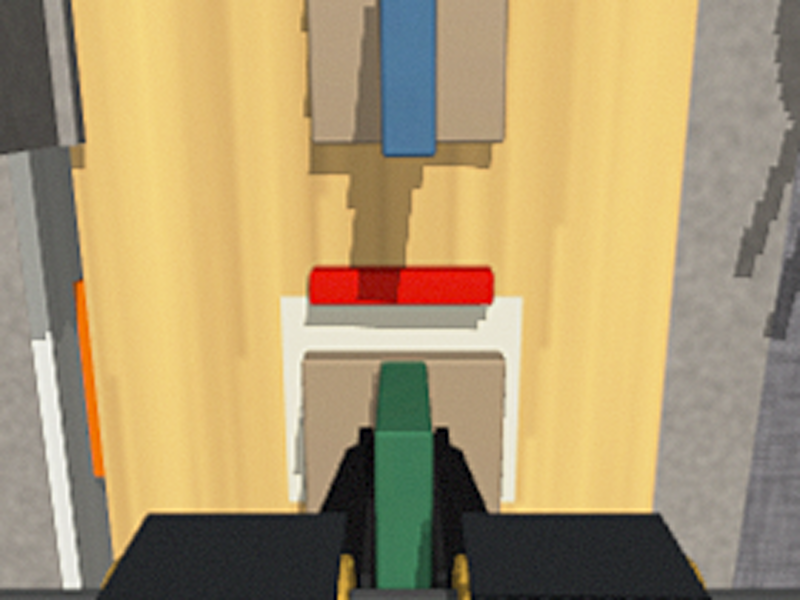

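The view shows the tile hovering over the plate, with its foot bottom edge at crop v≈352, the stop's inner edge at v≈303, and the plate edges at u≈282/522.

Run:
```python
from h import *
M=np.load('w4.npy');k=280/800
f=lambda x,y,z:onz(M,(140+x*k,90+y*k),z)
print('foot bot',f(305,352,85.8),f(504,352,85.8),'foot top',f(303,362,93.8),f(503,361,93.8))
print('blade top',f(375,431,133.8),f(433,431,133.8))
print('stop inner',f(310,303,70),f(493,303,70)); print('plate',f(282,297,60),f(522,298,60))
print('spring',f(79,281,45),f(104,476,45))
```

```text
foot bot [600.33 -15.57] [644.6  -14.45] foot top [600.79 -15.31] [643.47 -14.  ]
blade top [617.45 -14.21] [627.24 -13.96]
stop inner [599.84  -8.29] [643.31  -7.19]
plate [591.81  -9.44] [651.57  -8.2 ]
spring [535.88 -10.11] [538.33 -66.72]
```

Request:
step_arm:
  plan:
    - [[1.2,-0.4,8,0,-1],[1.2,-0.4,16,0,-1],[1.2,-0.4,22,0,-1],[1.2,-0.4,24.5,0,-1],[1.2,-0.4,25.5,0,-1],[1.2,-0.4,25.5,0,-1],[1.2,-0.4,25.5,0,-1],[1.2,-0.4,25.5,0,-1]]

```text
t: 6.48
eef_pos: [622.1, -37.0, 74.4]
tcp_rot: [3.141, 0.0, 1.595]
ft_force: [-0.2, -0.4, -2.1]
opening: 0.105
grip_force: 30.0
```

Request:
step_arm:
  plan:
    - [[0.7,-0.4,0,0,-1],[0.7,-0.4,0.7,0,-1],[0.7,-0.4,0.7,0,-1],[0.7,-0.4,0.7,0,-1]]

```text
t: 6.82
eef_pos: [621.6, -36.2, 73.6]
tcp_rot: [3.141, -0.0, 1.595]
ft_force: [-0.3, 0.7, 1.4]
opening: 0.104
grip_force: 30.0
```

Request:
step_arm:
  plan:
    - [[0,0,0,0,-0.1],[0,0,0,0,-0.1],[0,0,0,0,-0.1],[0,0,0,0,-0.1],[0,0,0,0,-0.1],[0,0,0,0,-0.1],[0,0,0,0,-0.1],[0,0,0,0,-0.1]]

```text
t: 7.48
eef_pos: [621.5, -36.3, 73.4]
tcp_rot: [-3.142, -0.0, 1.595]
ft_force: [-0.2, -0.2, -0.3]
opening: 0.449
grip_force: 0.0
```

Request:
step_arm:
  plan:
    - [[0,0,-20,0,0],[0,0,-60,0,0.4],[0,0,-100,0,1],[-15,0,-140,0,1],[-40,0,-160,0,1],[-60,0,-160,0,1],[-60,0,-160,0,1],[-60,0,-160,0,1]]

```text
t: 8.15
eef_pos: [622.7, -96.9, 233.3]
tcp_rot: [-3.142, -0.0, 1.593]
ft_force: [-0.6, -0.1, -0.3]
opening: 0.934
grip_force: 0.0
```

Run:
```python
from h import *
env.read_camera('wrist');env.read_camera('wrist');env.read_camera('wrist')
M=P('wrist');im=env.read_camera('wrist');s=env.state();print(s['eef_pos'],s['tcp_rot'],s['qvel'])
np.save('w5.npy',M);cv2.imwrite('pics/w5raw.png',im)
cv2.imwrite('pics/w5.png',cv2.resize(im[60:270,140:420],(800,600),interpolation=cv2.INTER_CUBIC))
to(506,-336,230,116)
```

```text
[622.77 -95.36 232.75] [-3.14 -0.    1.6 ] [-0. -0. -0. -0.  0. -0.]
row [-237.64 -122.76    2.75] -24.564055815687354
```

View pics/w5.png

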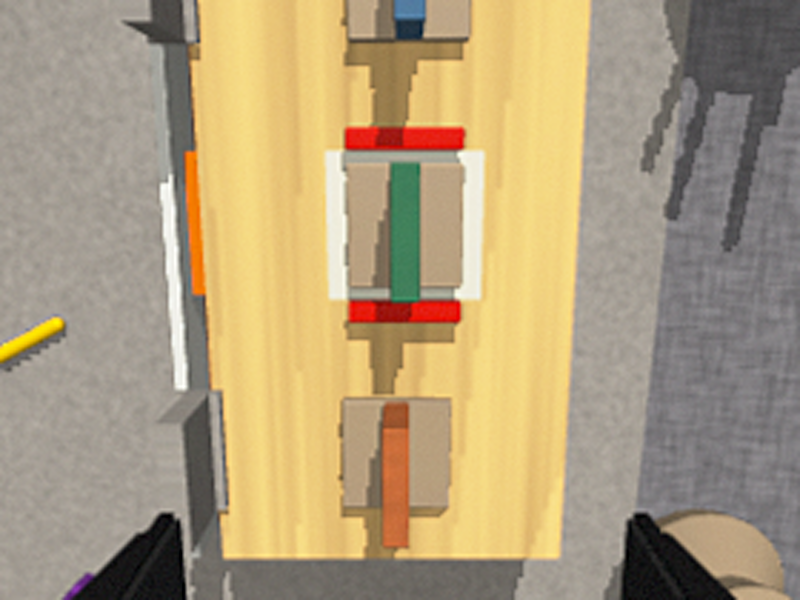

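The tile is centred: its foot spans rows 162–289, with equal gaps of about 12 px to both stops, and it is square on the plate. The next step is the holder.

Run:
```python
from h import *
M=np.load('w5.npy');k=280/800
f=lambda x,y,z:onz(M,(140+x*k,60+y*k),z)
pl=np.array([f(327,150,60),f(484,150,60),f(482,299,60),f(328,299,60)]);print(pl,pl.mean(0))
print('stops',f(405,138,70),f(404.5,311,70))
print('edge R',f(592,0,60),f(561,558,60),'edge L(slot rear wall)',f(192,50,60),f(222,558,60))
print('spring',f(186,151,45),f(196,151,45),f(194,295,45),f(206,295,45))
print('lip white',f(161,178,60),f(171,178,60),f(176,389,60),f(187,389,60))
```

```text
[[592.28  -9.2 ]
 [651.55  -7.76]
 [653.64 -63.93]
 [592.65 -65.43]] [622.53 -36.58]
stops [621.62  -4.53] [623.03 -67.89]
edge R [687.82  44.63] [ 693.52 -175.03] edge L(slot rear wall) [542.87  24.47] [ 546.7  -178.72]
spring [535.4  -10.64] [539.35 -10.55] [536.04 -67.31] [541.   -67.19]
lip white [529.02 -20.91] [532.83 -20.82] [ 530.57 -103.7 ] [ 535.06 -103.58]
```

Request:
step_arm:
  plan:
    - [[-238,-123,0,-24.5,1],[-238,-123,0,-24.5,1],[-238,-123,0,-24.5,1],[-238,-123,0,-24.5,1],[-238,-123,0,-24.5,1],[-238,-123,0,-24.5,1],[-238,-123,0,-24.5,1],[-238,-123,0,-24.5,1]]

```text
t: 9.02
eef_pos: [504.0, -340.5, 232.8]
tcp_rot: [-3.141, -0.0, 2.019]
ft_force: [0.4, 0.5, -1.2]
opening: 0.998
grip_force: 0.0
```

Run:
```python
from h import *
for _ in range(4): env.read_camera('wrist')
M=P('wrist');im=env.read_camera('wrist');s=env.state();print(s['t'],s['eef_pos'],s['tcp_rot'],s['qvel'])
np.save('w6.npy',M);cv2.imwrite('pics/w6raw.png',im)
u,v=proj(M,[506,-336,85]);print(u,v)
cv2.imwrite('pics/w6.png',cv2.resize(im[90:300,140:420],(800,600),interpolation=cv2.INTER_CUBIC))
```

```text
9.2667 [ 506.41 -335.85  233.24] [ 3.14 -0.    2.02] [ 0.01 -0.   -0.   -0.    0.   -0.  ]
280.80264052915953 196.12090932905613
```

View pics/w6.png

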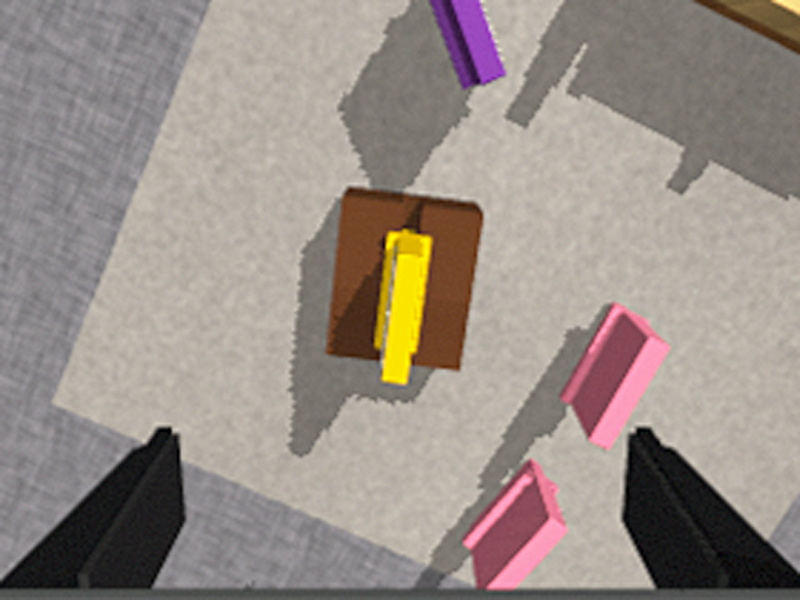

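The view shows the holder in its block, with the plate's top face around crop (383–409, 383) to about (396–422, 255), tilted roughly 5–6° in the image. The card is on the left (robot) side.

Run:
```python
from h import *
M=np.load('w6.npy');k=280/800
f=lambda x,y,z:onz(M,(140+x*k,90+y*k),z)
ang=lambda a,b:np.degrees(np.arctan2(*(a-b)[::-1]))
T=np.array([f(396,254,90),f(422,256,90),f(409,384,90),f(383,382,90)]);print('top',T,T.mean(0))
F=np.array([f(386,233,46),f(432,236,46),f(417,352,46),f(375,350,46)]);print('flange ang',ang(F[0],F[3]),ang(F[1],F[2]))
B=np.array([f(346,198,40),f(482,213,40),f(461,370,40),f(328,353,40)]);print('block',B,B.mean(0),ang(B[0],B[3]),ang(B[1],B[2]),ang(B[1],B[0])+90)
im=cv2.imread('pics/w6raw.png');h=cv2.cvtColor(im,cv2.COLOR_BGR2HSV);m=cv2.inRange(h,(22,180,200),(34,255,255))[165:230,265:300]
for r in range(5,62,6):
    x=np.nonzero(m[r])[0];print(r+165,x.min()+265,x.max()+265) if len(x) else None
to(T.mean(0)[0],T.mean(0)[1],110,113)
```

```text
top [[ 495.25 -319.17]
 [ 504.16 -315.66]
 [ 521.73 -362.45]
 [ 512.41 -366.08]] [ 508.39 -340.84]
flange ang 110.28088884539518 109.16047076694873
block [[ 469.94 -315.69]
 [ 523.91 -296.4 ]
 [ 547.55 -362.1 ]
 [ 491.33 -380.69]] [ 508.18 -338.72] 108.2160974839233 109.78667768446326 109.66640717375012
176 275 290
182 276 289
188 275 288
194 274 287
200 273 287
206 276 286
212 275 285
218 275 282
row [ -5.35  -0.41 123.24] 2.979697238967603
```

```bash
python3 -c "
from h import *
to(508.3,-340.2,52,109.5)"
```

```text
row [ -4.74  -0.21 181.24] 6.479697238967603
```

Request:
step_arm:
  plan:
    - [[-4.5,0,30,6.5,1],[-4.5,0,70,6.5,1],[-4.5,0,105,6.5,1],[-4.5,0,130,6.5,1],[-4.5,0,150,6.5,1],[-4.5,0,150,6.5,1],[-4.5,0,150,6.5,1],[-4.5,0,150,6.5,1]]

```text
t: 9.93
eef_pos: [508.7, -341.0, 84.7]
tcp_rot: [3.141, 0.001, 1.91]
ft_force: [0.5, -0.6, 0.8]
opening: 1.004
grip_force: 0.0
```

```bash
python3 -c "
from h import *
to(508.3,-340.2,52,109.5)"
```

```text
row [ 0.85 -0.11 32.74] -0.04633242115374969
```

Request:
step_arm:
  plan:
    - [[0,0,15,0,1],[0,0,28,0,1],[0,0,32,0,0.5],[0,0,32,0,-1],[0,0,32,0,-1],[0,0,32,0,-1],[0,0,32,0,-1],[0,0,32,0,-1]]

```text
t: 10.6
eef_pos: [508.0, -341.4, 52.1]
tcp_rot: [3.141, 0.001, 1.909]
ft_force: [-0.2, -0.1, 0.0]
opening: 0.635
grip_force: 0.0
```

Request:
step_arm:
  plan:
    - [[0,0,0,0,-1],[0,0,0,0,-1],[0,0,0,0,-1],[0,0,0,0,-1],[0,0,0,0,-1],[0,0,0,0,-1],[0,0,0,0,-1],[0,0,0,0,-1]]

```text
t: 11.27
eef_pos: [507.7, -341.2, 51.4]
tcp_rot: [3.141, -0.0, 1.909]
ft_force: [0.1, 0.1, 0.1]
opening: 0.101
grip_force: 30.0
```

Request:
step_arm:
  plan:
    - [[0,0,-15,0,-1],[0,0,-40,0,-1],[0,0,-80,0,-1],[0,0,-115,0,-1],[0,0,-138,0,-1],[0,0,-138,0,-1]]

```text
t: 11.77
eef_pos: [509.1, -342.3, 194.6]
tcp_rot: [3.138, 0.007, 1.909]
ft_force: [0.3, 0.3, -0.8]
opening: 0.106
grip_force: 30.0
```

```bash
python3 -c "
from h import *
to(539,-38.3,190,91.3)"
```

```text
row [276.83 129.15   4.59] 18.093959508871748
```

Request:
step_arm:
  plan:
    - [[276,129,0,18,-1],[276,129,0,18,-1],[276,129,0,18,-1],[276,129,0,18,-1],[276,129,0,18,-1],[276,129,0,18,-1],[276,129,0,18,-1],[276,129,0,18,-1]]

```text
t: 12.43
eef_pos: [537.3, -33.7, 188.7]
tcp_rot: [-3.141, -0.001, 1.598]
ft_force: [1.0, 0.1, -0.8]
opening: 0.103
grip_force: 30.0
```

```bash
python3 -c "
from h import *
to(539,-38.3,110,91.3)"
```

```text
row [-4.68  1.61 78.75] 0.2366984128590417
```

Request:
step_arm:
  plan:
    - [[0,0,0,0.2,-1],[0,0,20,0.2,-1],[0,0,50,0.2,-1],[0,0,70,0.2,-1],[0,0,80,0.2,-1],[0,0,80,0.2,-1],[0,0,80,0.2,-1],[0,0,80,0.2,-1]]

```text
t: 13.1
eef_pos: [538.3, -38.6, 110.3]
tcp_rot: [3.14, 0.0, 1.591]
ft_force: [0.1, 0.2, -0.4]
opening: 0.106
grip_force: 30.0
```

Run:
```python
from h import *
for _ in range(3): env.read_camera('wrist')
M=P('wrist');im=env.read_camera('wrist');s=env.state();print(s['t'],s['eef_pos'],s['tcp_rot'],s['qvel'])
np.save('w7.npy',M);cv2.imwrite('pics/w7raw.png',im)
cv2.imwrite('pics/w7.png',cv2.resize(im[130:310,160:400],(800,600),interpolation=cv2.INTER_CUBIC))
to(539,-38.3,80,91.3)
```

```text
13.3 [538.13 -38.19 110.31] [3.14 0.   1.59] [ 0.  0.  0. -0. -0.  0.]
row [-0.13  0.87 30.31] -0.11103855624801895
```

View pics/w7.png

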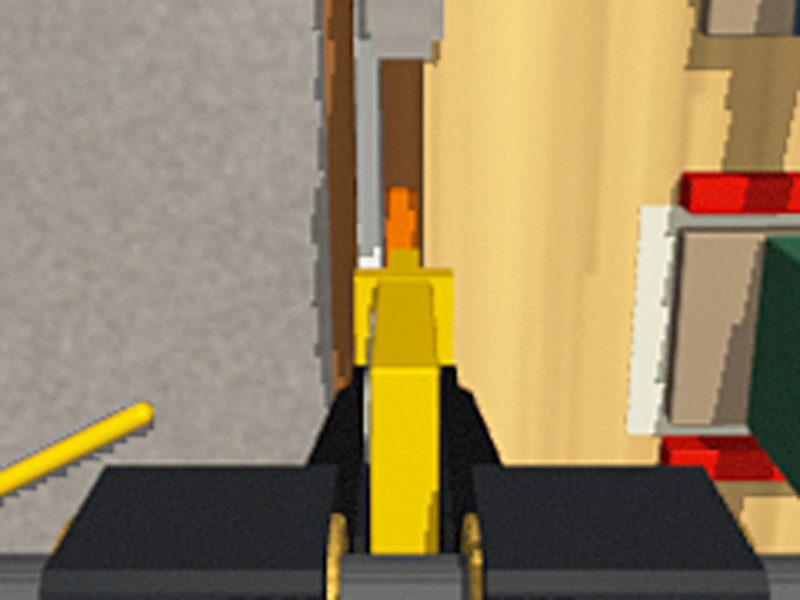

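The view shows the tongue (u≈386–420, v≈250–268) above the slot. The lip's rear edge is at u≈381 and the rear wall at u≈423, so it looks centred.

Run:
```python
from h import *
M=np.load('w7.npy');k=240/800
f=lambda x,y,z:onz(M,(160+x*k,130+y*k),z)
for r in (70,170): print('slot',f(381.5,r,60),f(422.5,r,60))
print('tongue',f(386,262,80),f(420,262,80)); print('flange',f(353.5,270,104.9),f(454,269,104.9),'top',f(370,366,148.9),f(439,366,148.9))
```

```text
slot [532.99  19.57] [541.83  19.75]
slot [533.3   -2.32] [542.4   -2.14]
tongue [534.83 -17.68] [541.88 -17.54]
flange [529.19 -11.97] [547.47 -11.42] top [533.5  -12.63] [543.19 -12.44]
```

Request:
step_arm:
  plan:
    - [[-0.5,0.6,5,0,-1],[-0.5,0.6,10,0,-1],[-0.5,0.6,14,0,-1],[-0.5,0.6,18,0,-1],[-0.5,0.6,22,0,-1],[-0.5,0.6,26,0,-1],[-0.5,0.6,28,0,-1],[-0.5,0.6,28,0,-1]]

```text
t: 13.97
eef_pos: [538.2, -38.5, 80.8]
tcp_rot: [-3.141, -0.0, 1.592]
ft_force: [-0.4, -0.2, -1.2]
opening: 0.104
grip_force: 30.0
```

Request:
step_arm:
  plan:
    - [[0,0.2,1,0,-1],[0,0.2,2.5,0,-1],[0,0.2,4,0,-1],[0,0.2,5.5,0,-1],[0,0.2,7,0,-1],[0,0.2,8,0,-1],[0,0.2,8,0,-1],[0,0.2,8,0,-1]]

```text
t: 14.63
eef_pos: [538.8, -38.6, 73.8]
tcp_rot: [3.141, 0.0, 1.592]
ft_force: [-1.2, -0.7, 7.3]
opening: 0.107
grip_force: 30.0
```

Request:
step_arm:
  plan:
    - [[0,0,0.5,0,-1],[0,0,1,0,-1],[0,0,1.5,0,-1],[0,0,2,0,-1],[0,0,2.3,0,-1],[0,0,2.5,0,-1],[0,0,2.5,0,-1],[0,0,2.5,0,-1]]

```text
t: 15.3
eef_pos: [538.8, -38.6, 71.5]
tcp_rot: [3.141, 0.0, 1.592]
ft_force: [-1.6, 0.3, 9.2]
opening: 0.108
grip_force: 30.0
```

Request:
step_arm:
  plan:
    - [[0,0,0.3,0,-1],[0,0,0.6,0,-1],[0,0,0.8,0,-1],[0,0,0.8,0,-1],[0,0,0.8,0,-1],[0,0,0.8,0,-1]]

```text
t: 15.8
eef_pos: [538.8, -38.6, 71.3]
tcp_rot: [3.14, 0.0, 1.592]
ft_force: [-4.1, 0.5, 16.1]
opening: 0.1
grip_force: 30.0
```

Request:
step_arm:
  plan:
    - [[0,0,0,0,-1],[0,0,0,0,-1],[0,0,0,0,-1],[0,0,0,0,-1]]

```text
t: 16.13
eef_pos: [538.8, -38.6, 71.3]
tcp_rot: [3.14, 0.0, 1.592]
ft_force: [-3.5, 0.9, 16.1]
opening: 0.107
grip_force: 30.0
```

Run:
```python
from h import *
im=env.read_camera('side');cv2.imwrite('pics/s8.png',cv2.resize(im[160:310,200:400],(800,600),interpolation=cv2.INTER_CUBIC))
s=env.state();print(s['t'],s['eef_pos'],s['ft_force'],s['tcp_rot'])
```

```text
16.1833 [538.8  -38.57  71.31] [-3.96  0.07 16.72] [3.14 0.   1.59]
```

View pics/s8.png

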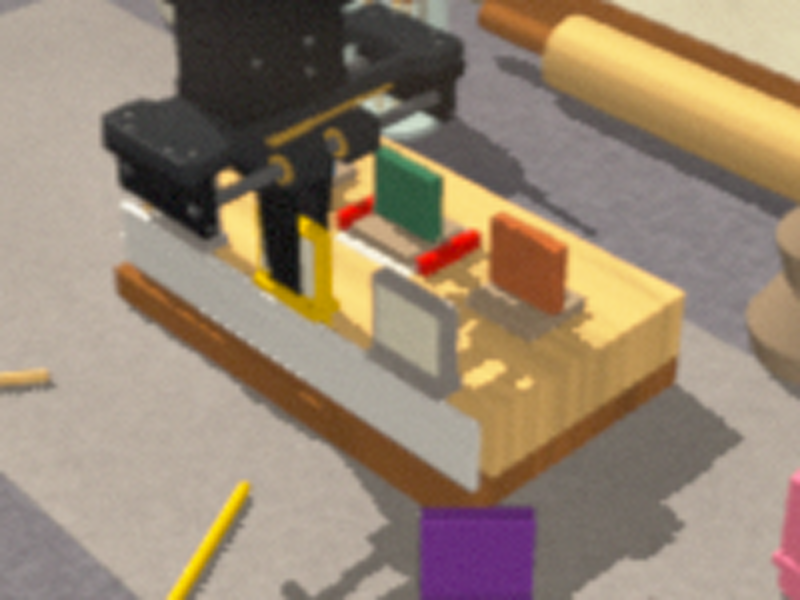

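The holder's flange sits on the lip at about (300,300), with its card to the robot side. The tile stands between the red stops at (408,200).

```bash
python3 -c "
from cell import env
print(env.job_done())"
```

```text
the job is handed in; nothing more can be done
None
```

I handed the job in at about 16 s with the green tile released and centred between the red stops, and the gripper still holding the yellow holder and pressing it home on the lip at about 16 N; no verdict was returned.

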